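# Load the UV curing box and start the long cure

## Task

Lift the tray with the freshly glued display and logic board by its black grip, keep it level so that nothing leaves its bay, and slide it all the way into the UV curing box until its front plate is flush against the box. Once the tray is home, press the blue key (long cure) all the way down and let it go, then press the green key (start) the same way. Leave the yellow and red keys alone and do not disturb the other things on the bench.

Things in the scene. Friction and masses are not known exactly. Their poses are not given: they have to be found in the camera images.
- tray: loose aluminium tray 150 long (x) x 112 wide x 10 mm high, floor 3 mm, a rib at y = 19 to 22 mm; white front plate 150 wide, 46 high, 3 mm thick across its handle end. Origin: middle of the lower edge of the plate's rear face (level with the tray's underside); x from plate to nose, z up. Starts on the 3 mm bench mat. 0.25 kg with load, centre of mass about 95 mm ahead of the grip
- tray_grip (a point): centre of the tray's black grip bar, at x = -53, y = 0, z = 37 mm in the tray's frame; the bar is 12 mm thick (x), 94 mm long (y; the middle 78 mm free between its two arms), 22 mm high, with flat upright faces, its rear face 44 mm from the plate. Pinch it along the tray's x; when carried the nose may sag a little
- display: phone display module, a dark slab 138 x 66 x 6 mm, 0.06 kg, loose in the tray's wide bay; origin at the centre of its underside, long side along x
- board: green phone logic board with a steel shield, 100 x 24 x 5 mm, 0.02 kg, loose in the tray's narrow bay; origin at the centre of its underside, long side along x
- curing_box: white UV curing box, fixed on the table, 230 deep (x), 220 wide (y), 115 mm high. Origin: on the table below the middle of its front face; x runs into the box, y to the left for someone looking in, z up. On top, a row of four keys along y, 62 mm behind the front face: from +y to -y yellow, blue, green, red, 40 mm apart
- slot (a point): middle of the slot's lower edge in the front face, 30 mm above the table, axes as the box. Slot open from 30 to 70 mm above the table, floor level with this point, its front edge bevelled 6 mm down over 12 mm; walls 119 mm apart, flared to 134 mm over the first 20 mm; 170 mm deep. Fully home, the plate meets the front face and the tray's origin and axes coincide with this point
- key_short (a joint): travel of the yellow key (short cure, not wanted), m: 0 up, 0.005 fully down. Square spring cap 22 x 22 mm, top 10 mm above the box's top, at x = 62, y = 60 mm in the box's frame. Moves from 1.5 N, fully down at 4.5 N, springs back; pressed from 3.5 mm
- key_long (a joint): travel of the blue key (long cure), m: 0 up, 0.005 fully down. Square spring cap 22 x 22 mm, top 10 mm above the box's top, at x = 62, y = 20 mm in the box's frame. Moves from 1.5 N, fully down at 4.5 N, springs back; pressed from 3.5 mm
- key_start (a joint): travel of the green key (start), m: 0 up, 0.005 fully down. Square spring cap 22 x 22 mm, top 10 mm above the box's top, at x = 62, y = -20 mm in the box's frame. Moves from 1.5 N, fully down at 4.5 N, springs back; pressed from 3.5 mm
- key_stop (a joint): travel of the red key (stop, not wanted), m: 0 up, 0.005 fully down. Square spring cap 22 x 22 mm, top 10 mm above the box's top, at x = 62, y = -60 mm in the box's frame. Moves from 1.5 N, fully down at 4.5 N, springs back; pressed from 3.5 mm
- key_long_top (a point): centre of the upper face of the blue key, 125 mm above the table when released
- key_start_top (a point): centre of the upper face of the green key, 125 mm above the table when released
- key_short_top (a point): centre of the upper face of the yellow key, 125 mm above the table when released
- key_stop_top (a point): centre of the upper face of the red key, 125 mm above the table when released
- multimeter: bystander: orange multimeter lying flat, 182 x 88 x 47 mm, origin at the centre of its underside
- tweezers: bystander: steel tweezers lying flat, 120 x 13 x 8 mm, origin near the middle, on the table
- parts_dish: bystander: white plastic dish 75 x 110 x 22 mm, origin at the centre of its underside
- dispenser: bystander: clear bottle with a blue cap, 64 mm wide, 120 mm high, origin at the centre of its underside
- solder_reel: bystander: reel of solder 60 mm wide, 38 mm high, standing on its flange, origin at the centre of its underside
- screwdriver: bystander: screwdriver lying flat, 160 mm long, under 30 mm high, origin near the middle
- old_phone: bystander: grey phone lying flat, 145 x 70 x 9 mm, origin at the centre of its underside
There are look-alikes about, which are no part of the job. Of the things like the board, leave any that is pink or purple; of the rest the larger one is meant.

How it is judged:
On the way, in this order (a step that is already met when the one before it is completed fails the run):
1. the loaded tray is fully home in the curing box (x of tray in the frame of slot above -0.004 m and horizontal distance between tray and slot below 0.007 m and z of tray in the frame of slot between -0.004 and 0.005 m and angle between the x axis of tray and the x axis of slot, either way round below 0.05 rad and angle between tray's own z axis and vertical below 0.06 rad and x of display in the frame of tray between 0.06 and 0.09 m and y of display in the frame of tray between -0.026 and -0.008 m and z of display in the frame of tray between -0.002 and 0.008 m and x of board in the frame of tray between 0.04 and 0.11 m and y of board in the frame of tray between 0.027 and 0.049 m and z of board in the frame of tray between -0.002 and 0.008 m), for 0.3 s.
2. the blue key is pressed alone, with the tray home (x of tray in the frame of slot above -0.004 m and horizontal distance between tray and slot below 0.007 m and z of tray in the frame of slot between -0.004 and 0.005 m and angle between the x axis of tray and the x axis of slot, either way round below 0.05 rad and angle between tray's own z axis and vertical below 0.06 rad and value of joint key_long above 0.0035 m and value of joint key_start below 0.002 m), for 0.05 s.
3. then the green key is pressed alone, with the tray home (x of tray in the frame of slot above -0.004 m and horizontal distance between tray and slot below 0.007 m and z of tray in the frame of slot between -0.004 and 0.005 m and angle between the x axis of tray and the x axis of slot, either way round below 0.05 rad and angle between tray's own z axis and vertical below 0.06 rad and value of joint key_start above 0.0035 m and value of joint key_long below 0.002 m), for 0.05 s.
At the end, for the whole second after the job is handed in: The tray is at rest in the slot with its front plate within 4 mm of the box's face, square to it within 0.05 rad; display and board lie flat in their own bays; all four keys are up (under 1.5 mm) (all of step 1 and linear speed of tray below 0.01 m/s and value of joint each of key_short, key_long, key_start, key_stop below 0.0015 m); the robot touches nothing.
It fails at once if the yellow or red key is pressed (3 mm or more) (value of joint any of key_short, key_stop above 0.003 m).
It fails at once if the blue or green key is pressed while the tray is more than 8 mm from home (value of joint any of key_long, key_start above 0.003 m and (x of tray in the frame of slot below -0.008 m or distance between tray and slot above 0.015 m)).
It fails at once if the tray is tipped more than 0.4 rad (angle between tray's own z axis and vertical above 0.4 rad).
It fails at once if the display or the board leaves its bay (z of any of display, board in the frame of tray above 0.025 m or z of any of display, board in the frame of tray below -0.01 m).
It fails at once if another thing on the bench is moved more than 30 mm or tipped over (distance of any of multimeter, tweezers, parts_dish, dispenser, solder_reel, screwdriver, old_phone from where it was at the start of the episode above 0.03 m or angle between dispenser's own z axis and vertical above 0.5 rad).
It also fails if it takes over 50 s, if anything falls off the work surface, if the arm or the gripper's body presses on something with over 40 N, if the wrist force passes 120 N, or if a joint passes its speed limit or range.

## Robot

A 7-joint arm with a two-finger parallel gripper is mounted at the origin on the work surface. World frame = base frame: x ahead of the robot, y to its left, z up, the work surface at z = 0. Lengths are in m, angles in rad, forces in N, time in s.
With the tool pointing down it reaches from about 0.4 to 0.85 m from the base axis. Payload 4.5 kg.
Tool frame: the origin (TCP) lies where the fingers leave the gripper's body, on its centre line; the fingertips stand 64 mm ahead of it and the grasp point (between the pads) lies 45 mm ahead of it; z points along the fingers, y is the direction in which the jaws open and shut (so a half turn about z gives the same grasp; the last joint's range is limited). The gripper opens to 88 mm and grips with 3 to 60 N. Pads are 18 mm wide; open, the fingers measure 123 mm over their backs; the gripper's body (75 mm by 187 mm) begins 45 mm behind the grasp point.
Start: joints at [1.199, 0.689, -0.195, 1.565, 0.157, 0.902, -0.215], TCP at [0.247, -0.574, 0.303] pointing down, gripper open.
Joint ranges: [-3.01, 3.01], [-0.46, 2.08], [-1.47, 1.51], [0.13, 2.56], [-1, 4.14], [0.04, 2.09], [-2.66, 2.66]. Speed limits (rad/s): [2.57, 2.57, 3.14, 3.14, 3.14, 3.14, 3.14].

## Interface

Orientations are given as a unit quaternion [x, y, z, w].
In Python, from plant import monitor, snapshot, workorder, finder gives the robot as it stands.
- The arm moves only by the tool carry_out, never from a script. Its argument "motion" is one flat list of numbers, 6 for each row, row after row: the shift along the tool's x, y, z in cm, then the turn, a rotation vector about the tool's x, y, z in rad. In form: [x, y, z, rx, ry, rz, x, y, z, rx, ry, rz, ...]. A call has 1 to 8 rows; each row shifts and turns the commanded pose from where the row before left it, along the tool's axes as they then stand; what a row does not reach is not made up. A row lasts 1/8 s, in which the tool goes at most 62.5 mm and 10.7 degrees, less where a joint would pass 70% of its speed; a pose out of reach is approached as far as the arm can. A call with a gripper value outside its range is refused whole. "hand" is the finger opening in cm, from 0 to 8.81, set as the call begins (left out, the last holds). The fingers move at their own pace and stop on an object; "grip_force" is the grip in N (left out, the last holds). Time passes only in rows, so rows that do not move let the fingers close. It gives the time, the measured TCP pose, the force and the opening at its end, in the units of the state.
- monitor.get_state(): the state, without advancing time (a new reading comes with each control period).
- snapshot(name): name is "scene" or "side" or "wrist"; returns a dict with "frame" (420x560x3 uint8, red, green, blue), "range_z" (420x560 float32, m along the optical axis (not along the pixel's ray), 0 where there is no reading), "fx", "fy", "cx", "cy" (pixels), "rvec" (rotation vector, rad) and "tvec" (3), from world to camera coordinates, as OpenCV has them; the wrist camera has in their place "hand_eye" (4x4, takes a point from camera to tool coordinates, whose origin is the TCP and whose axes are the flange's). Camera axes: x right, y down, z forward; pixel columns grow to the right and rows downward; lengths in m; the calibration is good to about 2 mm. A picture is of the moment at which its call begins: read the wrist's pose just before it.
- workorder.finish_job(): hands the job in, once; it reports no verdict.
Trained networks look in a picture, given as the dict that the camera call returned (one of the last four; its "shot" number tells which), for a name from the list of things; names that differ only in an ending like _2 or _b are one class to them, and where a whole thing is asked for, a point or a joint stands for the part that bears it (a point fixed in the world has none). Each returns a list of dicts, best first, with "p" (0 to 1); they miss things now and then, are a little off and sometimes report something else, mostly with a low value. They report only what shows in the picture. A call takes as long as a camera call. They do not tell look-alikes from the thing itself.
- finder.masks_of(picture, thing): "pixels" (420x560 bool, what is visible of it) and "extent" ([left, top, right, bottom] in pixels, round what is visible of it).
The state is a dict: "clock": time; "q": joint angles; "qd": joint speeds; "joint_torque": joint torques, N m; "tool_pos": TCP position; "eef_rot": TCP orientation; "contact_force": force on the tool from outside, world axes, zero at the start; "moment": the same for the moment, N m; "opening": opening from 0.0 (shut) to 1.0 (fully open).
Only numpy, scipy, OpenCV 4.12 (cv2) and the standard library are available. Lean on these libraries where they do the work, as an engineer would, in place of code of your own. Each camera call takes 0.05 s, during which the arm holds its last target. There are 200 camera calls.

## Working session

There is one attempt and no reset: what is moved stays moved. The work goes in short steps, Python scripts to look and compute and a tool call to move; the robot and the scene stay as the last step left them, time stands still between calls to the robot, and variables do not carry over. Pictures are saved under pics/ and viewed, about 8 in all and at most 12, crops included, and the job is handed in when it is done.

Besides the shell and the picture viewer there is one more tool, called after ">>>" as name(argument=value, ...), one argument or row to a line, values as JSON. carry_out: Moves the arm, as the interface text tells. Its arguments: {"type":"object","properties":{"motion":{"type":"array"},"hand":{"type":"number"},"grip_force":{"type":"number"}},"required":["motion"]}

```bash
mkdir -p pics; ls; cat > h.py <<'E'
import numpy as np, cv2
from scipy.spatial.transform import Rotation as R
from plant import monitor, snapshot, workorder, finder
def cloud(p, st=None):
    v,u=np.mgrid[0:420,0:560]; z=p["range_z"]
    P=np.stack([(u-p["cx"])*z/p["fx"],(v-p["cy"])*z/p["fy"],z],-1)
    if "rvec" in p:
        M=R.from_rotvec(np.ravel(p["rvec"])).as_matrix(); W=(P-np.ravel(p["tvec"]))@M
    else:
        H=np.array(p["hand_eye"]); T=P@H[:3,:3].T+H[:3,3]
        W=T@R.from_quat(st["eef_rot"]).as_matrix().T+np.array(st["tool_pos"])
    W[z<=0]=np.nan
    return W
def save(p,n): cv2.imwrite(f"pics/{n}.png",cv2.cvtColor(p["frame"],cv2.COLOR_RGB2BGR))
E
python3 - <<'E'
from h import *
s=monitor.get_state(); print({k:np.round(v,3) for k,v in s.items()})
ims=[]
for n in("scene","side"):
    p=snapshot(n); W=cloud(p); np.save(n,W); cv2.imwrite(f"pics/{n}.png",p["frame"][...,::-1])
    for t in("tray","curing_box","display","board","tray_grip","key_long","key_start"):
        for m in finder.masks_of(p,t)[:3]:
            w=W[m["pixels"]]; print(n,t,round(m["p"],2),np.round(m["extent"]),np.round(np.nanmedian(w,0),3),np.round(np.nanmin(w,0),3),np.round(np.nanmax(w,0),3))
E
```

```text
pics
{'clock': np.float64(0.0), 'q': array([ 1.199,  0.69 , -0.195,  1.566,  0.157,  0.903, -0.215]), 'qd': array([-0.   , -0.001,  0.   , -0.   , -0.001, -0.001,  0.001]), 'joint_torque': array([ 0.0000e+00, -5.2755e+01, -1.2670e+00, -1.5343e+01, -5.3000e-02,
        7.0000e-03,  0.0000e+00]), 'tool_pos': array([ 0.246, -0.574,  0.302]), 'eef_rot': array([ 0.979,  0.202, -0.   , -0.001]), 'contact_force': array([-0.503,  0.017, -0.065]), 'moment': array([0.049, 0.043, 0.028]), 'opening': np.float64(0.997)}
scene tray 0.67 [272. 197. 338. 273.] [0.507 0.317 0.023] [ 0.416  0.161 -0.003] [0.565 0.377 0.056]
scene curing_box 0.95 [164.  68. 257. 158.] [ 0.537 -0.166  0.113] [ 0.385 -0.459 -0.003] [ 0.656 -0.089  0.129]
scene curing_box 0.44 [304. 298. 361. 352.] [0.567 0.519 0.004] [ 0.499  0.47  -0.004] [0.626 0.565 0.027]
scene curing_box 0.18 [229. 101. 236. 105.] [ 0.479 -0.159  0.123] [ 0.468 -0.174  0.117] [ 0.489 -0.15   0.129]
scene display 0.86 [288. 204. 322. 241.] [0.468 0.237 0.012] [0.431 0.172 0.002] [0.502 0.296 0.019]
scene display 0.3 [212. 101. 224. 110.] [ 0.517 -0.1
[... 1347 characters left out ...]
.] [0.258 0.412 0.003] [ 0.225  0.394 -0.001] [0.292 0.429 0.006]
side board 0.69 [256. 409. 278. 420.] [0.416 0.631 0.003] [ 0.393  0.622 -0.   ] [0.433 0.64  0.006]
side board 0.66 [380. 170. 410. 184.] [ 0.293 -0.182  0.002] [ 0.248 -0.209 -0.003] [ 0.341 -0.157  0.008]
side tray_grip 0.66 [256. 228. 314. 292.] [0.492 0.321 0.034] [ 0.412  0.162 -0.002] [0.559 0.379 0.056]
side key_long 0.39 [310. 127. 320. 129.] [ 0.552 -0.169  0.124] [ 0.542 -0.183  0.119] [ 0.561 -0.162  0.126]
side key_long 0.23 [286. 234. 321. 276.] [0.464 0.233 0.012] [0.429 0.166 0.005] [0.499 0.319 0.05 ]
side key_start 0.45 [325. 129. 329. 135.] [ 0.512 -0.164  0.124] [ 0.504 -0.172  0.12 ] [ 0.52  -0.155  0.126]
```

```bash
python3 - <<'E'
import cv2
a=cv2.imread("pics/scene.png"); b=cv2.imread("pics/side.png")
a=cv2.resize(a[60:380,120:440],(600,600),interpolation=cv2.INTER_CUBIC)
cv2.imwrite("pics/a1.png",a)
E
```

```text
(no output)
```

View pics/a1.png

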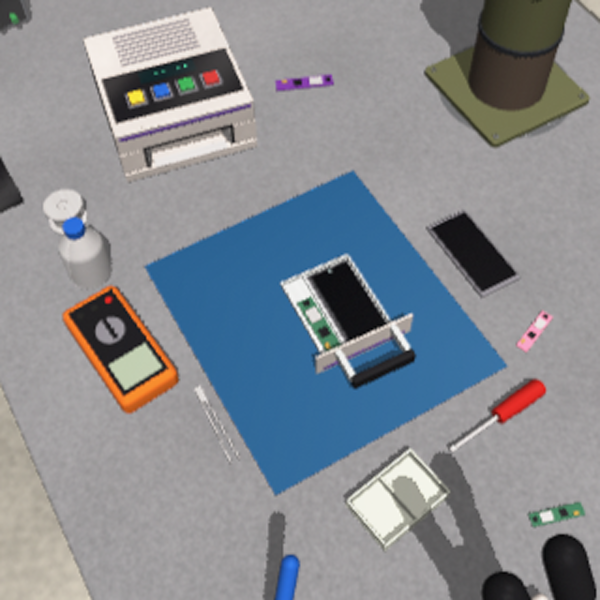

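The picture shows the loaded tray on the blue mat (crop px ~350,320), its grip towards the lower right and its nose towards the box (170,90). Next I'll bring the wrist camera over the box.

>>> carry_out(
  motion=[4.8,-3.9,-0.6,0,0,0,4.8,-3.9,-0.6,0,0,0,4.8,-3.9,-0.6,0,0,0,4.8,-3.9,-0.6,0,0,0,4.8,-3.9,-0.6,0,0,0,4.8,-3.9,-0.6,0,0,0,4.8,-3.9,-0.6,0,0,0,4.8,-3.9,-0.6,0,0,0],
  hand=4.4,
)

```text
clock: 1.8
tool_pos: [0.4772, -0.1342, 0.3512]
eef_rot: [0.98, 0.201, 0.0, 0.0]
contact_force: [1.2, -0.4, -0.0]
opening: 0.498
```

```bash
cat > look.py <<'E'
from h import *
import sys
s=monitor.get_state(); p=snapshot("wrist"); W=cloud(p,s); save(p,sys.argv[1]); np.savez(sys.argv[1],W=W,f=p["frame"])
print(np.round(s["tool_pos"],4),np.round(s["eef_rot"],4),s["clock"],np.round(np.array(p["hand_eye"]),3).tolist(),p["fx"])
for t in sys.argv[2:]:
    for m in finder.masks_of(p,t)[:4]:
        w=W[m["pixels"]]; print(t,round(m["p"],2),np.round(m["extent"]),np.round(np.nanmedian(w,0),4),np.round(np.nanmin(w,0),3),np.round(np.nanmax(w,0),3))
E
python3 look.py w1 curing_box key_long key_start tray
```

```text
[ 0.4772 -0.1342  0.3512] [9.795e-01 2.014e-01 4.000e-04 3.000e-04] 1.8 [[-0.0, -0.958, -0.286, 0.074], [1.0, -0.0, -0.0, -0.0], [0.0, -0.286, 0.958, -0.082], [0.0, 0.0, 0.0, 1.0]] 372.24774834750855
curing_box 0.61 [216.   0. 560. 308.] [ 0.5433 -0.2102  0.1154] [ 0.371 -0.425 -0.002] [ 0.679 -0.095  0.355]
curing_box 0.2 [338. 107. 373. 144.] [ 0.5531 -0.1768  0.1246] [ 0.541 -0.19   0.115] [ 0.565 -0.165  0.127]
key_long 0.67 [338. 110. 376. 148.] [ 0.5525 -0.1768  0.1246] [ 0.54  -0.19   0.115] [ 0.564 -0.165  0.127]
key_start 0.67 [313. 150. 345. 182.] [ 0.5139 -0.1701  0.1247] [ 0.502 -0.184  0.116] [ 0.526 -0.159  0.127]
key_start 0.47 [367.  66. 406. 105.] [ 0.5913 -0.1834  0.1245] [ 0.58  -0.197  0.115] [ 0.605 -0.172  0.127]
key_start 0.42 [  0.   0.  30. 106.] [0.5041 0.1662 0.0068] [0.423 0.16  0.001] [0.535 0.188 0.015]
tray 0.85 [  0.   0.  28. 106.] [0.5045 0.1662 0.0068] [0.423 0.16  0.001] [0.535 0.188 0.015]
tray 0.74 [336. 110. 377. 148.] [ 0.5525 -0.1767  0.1245] [ 0.54  -0.191  0.115] [ 0.565 -0.165  0.127]
```

View pics/w1.png

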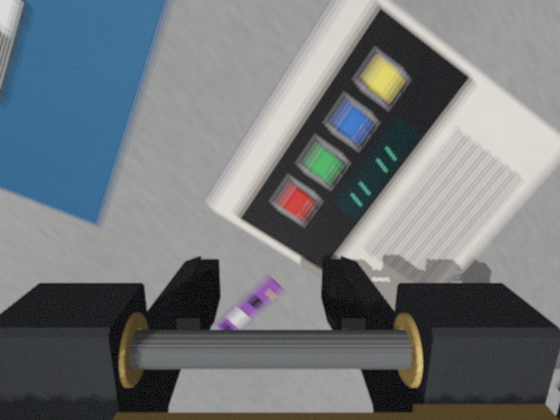

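>>> carry_out(
  motion=[1.4,-5.4,0,0,0,0,1.4,-5.4,0,0,0,0,1.4,-5.4,0,0,0,0,1.4,-5.4,0,0,0,0,1.4,-5.4,0,0,0,0,1.4,-5.4,0,0,0,0,1.4,-5.4,0,0,0,0.1,0,0,0,0,0,0.1],
)

```text
clock: 3.05
tool_pos: [0.4167, 0.2531, 0.3506]
eef_rot: [0.995, 0.103, 0.0, -0.001]
contact_force: [0.5, -0.6, -0.4]
opening: 0.497
```

```bash
python3 look.py w2 tray display board tray_grip; python3 - <<'E'
from h import *
# box top front edge
W=np.load("w1.npz")["W"].reshape(-1,3); W=W[np.isfinite(W).all(1)]
a=-.170; y=np.array([np.cos(a),np.sin(a)]); x=np.array([y[1],-y[0]])
T=W[(W[:,2]>.108)&(W[:,2]<.12)&(W[:,0]>.35)&(W[:,0]<.7)&(W[:,1]<-.05)&(W[:,1]>-.4)][:,:2]
print("topz",np.median(W[(W[:,2]>.108)&(W[:,2]<.12)][:,2]))
u=T@x; v=T@y; print(u.min(),u.max(),v.min(),v.max())
E=[]
for b in np.arange(v.min()+.02,v.max()-.02,.004):
    k=(v>b)&(v<b+.004)
    if k.sum()>5: E.append((b+.002,np.percentile(u[k],0.5)))
E=np.array(E); f=np.polyfit(E[:,0],E[:,1],1); print("front",f,np.std(E[:,1]-np.polyval(f,E[:,0])),len(E))
print("front u at keys centre", np.polyval(f,np.array([.5332,-.1735])@y), "key u",np.array([.5332,-.1735])@x,"v",np.array([.5332,-.1735])@y)
E
```

```text
[0.4167 0.2531 0.3506] [ 9.946e-01  1.035e-01  1.000e-04 -1.100e-03] 3.05 [[-0.0, -0.958, -0.286, 0.074], [1.0, -0.0, -0.0, -0.0], [0.0, -0.286, 0.958, -0.082], [0.0, 0.0, 0.0, 1.0]] 372.24774834750855
tray 0.87 [158.  12. 380. 178.] [0.5038 0.3073 0.0128] [0.414 0.158 0.   ] [0.568 0.387 0.053]
display 0.92 [225.  80. 356. 172.] [0.4655 0.2422 0.012 ] [0.429 0.171 0.004] [0.501 0.312 0.015]
board 0.77 [113. 238. 136. 279.] [0.263  0.4106 0.0023] [ 0.231  0.392 -0.001] [0.293 0.429 0.005]
board 0.56 [245.  50. 343. 100.] [0.52   0.2524 0.0092] [0.506 0.201 0.004] [0.534 0.302 0.014]
tray_grip 0.87 [159.   9. 377. 179.] [0.5038 0.307  0.0128] [0.411 0.161 0.001] [0.561 0.389 0.053]
topz 0.11535063113276195
0.01775356551920623 0.2500650546766609 0.4444024954897724 0.6650913466251728
front [0.00888703 0.01509841] 0.00024346459259917298 46
front u at keys centre 0.020029533821947054 key u 0.08079092853628649 v 0.5548669352793016
```

View pics/w2.png

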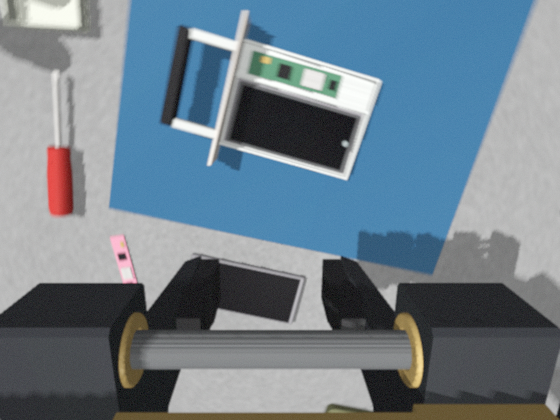

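w2 shows the tray in the upper middle: grip bar at px ~(176,75), plate at ~(229,88), nose at ~(365,130). The display is in the wide bay and the green board in the narrow one. Next I'll fit the tray pose.

```bash
cat > fit.py <<'E'
from h import *
import sys
def fit(npz,zb=.003):
    d=np.load(npz); W=d["W"].reshape(-1,3); F=d["f"].reshape(-1,3).astype(int)
    k=np.isfinite(W).all(1)&(W[:,0]>.35)&(W[:,0]<.65)&(W[:,1]>.12)&(W[:,1]<.45); W=W[k];F=F[k]
    hi=W[:,2]>zb+.038; dark=F.max(1)<80; lite=F.min(1)>130
    for n,m in(("bar",hi&dark),("plate",hi&lite)):
        P=W[m]; r=cv2.minAreaRect(P[:,:2].astype(np.float32)*1000)
        ax=np.linalg.svd(P[:,:2]-P[:,:2].mean(0),full_matrices=False)[2][0]; ax*=np.sign(ax[0])
        print(n,m.sum(),"rect",np.round(r[0],1),np.round(r[1],1),round(r[2],1),"z",np.round(np.percentile(P[:,2],[50,95]),4),"ang",round(np.arctan2(ax[1],ax[0]),4))
    lo=(W[:,2]>zb+.006)&(W[:,2]<zb+.02)&(F.min(1)>100)
    r=cv2.minAreaRect(W[lo][:,:2].astype(np.float32)*1000); print("rim",lo.sum(),np.round(r[0],1),np.round(r[1],1),r[2])
fit(sys.argv[1])
E
python3 fit.py w2.npz
```

```text
bar 37159 rect [450.2 284.6] [219.7  85.9] 63.7 z [0.3658 0.3748] ang -1.4879
plate 6196 rect [466.7 300.7] [178.8 121. ] 45.0 z [0.3677 0.369 ] ang 0.9006
rim 3347 [483.1 239. ] [150.4 148.5] 86.7588882446289
```

```bash
sed -i 's/&(W\[:,1\]<.45)/\&(W[:,1]<.45)\&(W[:,2]<.07)/; s/(F.min(1)>100)/(F.min(1)>140)/' fit.py; python3 fit.py w2.npz
```

```text
bar 1005 rect [491.1 364.8] [ 9.3 89.9] 86.5 z [0.0504 0.052 ] ang -0.0637
plate 1433 rect [487.6 337.2] [ 47.4 150. ] 86.7 z [0.0473 0.0497] ang -0.0601
rim 2249 [491.7 238.5] [150.4 131.1] 86.69658660888672
```

>>> carry_out(
  motion=[2.4,-2.35,2.5,0,0,0,2.4,-2.35,2.5,0,0,0,2.4,-2.35,2.5,0,0,0,2.4,-2.35,2.5,0,0,0,0,0,4,0,0,0.134,0,0,3,0,0,0.133,0,0,0,0,0,0],
)

```text
clock: 4.18
tool_pos: [0.4916, 0.3593, 0.1786]
eef_rot: [1.0, -0.031, -0.002, 0.002]
contact_force: [0.4, -0.2, -0.2]
opening: 0.5
```

```bash
python3 look.py w3; python3 fit.py w3.npz
```

```text
[0.4916 0.3593 0.1786] [ 0.9995 -0.0305 -0.0018  0.0021] 4.175 [[-0.0, -0.958, -0.286, 0.074], [1.0, -0.0, -0.0, -0.0], [0.0, -0.286, 0.958, -0.082], [0.0, 0.0, 0.0, 1.0]] 372.24774834750855
bar 2794 rect [489.2 344.5] [56.5 92.7] 86.8 z [0.0506 0.0518] ang -0.0531
plate 2799 rect [501.8 337.3] [ 48.8 122.4] 86.9 z [0.047  0.0494] ang -0.2098
rim 3527 [481.9 234.5] [143.8 112.7] 86.81963348388672
```

View pics/w3.png

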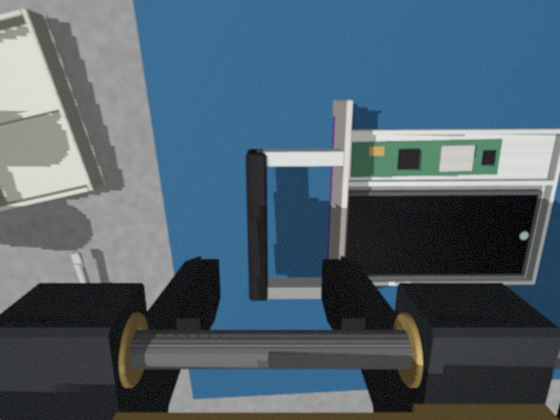

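```bash
python3 - <<'E'
from h import *
d=np.load("w3.npz");W=d["W"];F=d["f"].astype(int)
m=(F.max(2)<90)&(W[...,2]>.046)&(W[...,2]<.056)&(W[...,1]>.345)&(W[...,0]>.42)
m&=(np.mgrid[0:420,0:560][1]<300)&(np.mgrid[0:420,0:560][0]<310)
r=cv2.minAreaRect(W[m][:,:2].astype(np.float32)*1000);print(m.sum(),r,np.median(W[m],0))
l=(F.min(2)>140)&(W[...,2]>.005)&(W[...,2]<.02)&(W[...,0]>.4)
P=W[l]; t=-.057; x=np.array([np.sin(t),-np.cos(t)]);y=np.array([np.cos(t),np.sin(t)])
print("rim along x,y",np.percentile(P[:,:2]@x,[.3,99.7]),np.percentile(P[:,:2]@y,[.3,99.7]))
pl=(F.min(2)>120)&(W[...,2]>.046)&(W[...,2]<.053)&(W[...,0]>.4)
P=W[pl]; print("plate",np.percentile(P[:,:2]@x,[1,50,99]),np.percentile(P[:,:2]@y,[1,99]))
print("bar",np.percentile(W[m][:,:2]@x,[1,99]),np.percentile(W[m][:,:2]@y,[1,99]))
E
```

```text
2805 ((490.1363830566406, 367.02288818359375), (11.547125816345215, 93.31694793701172), 86.7735366821289) [0.49485481 0.36678519 0.05064209]
rim along x,y [-0.55204487 -0.19136716] [0.4130215  0.58813373]
plate [-0.38804919 -0.35656161 -0.34121297] [0.4215229  0.54090125]
bar [-0.40000174 -0.38872134] [0.42361441 0.51447581]
```

>>> carry_out(
  motion=[-0.2,-0.7,2.8,0,0,0,0,0,2.8,0,0,0,0,0,2.75,0,0,0,0,0,0,0,0,0],
)

```text
clock: 4.72
tool_pos: [0.4906, 0.3681, 0.0973]
eef_rot: [1.0, -0.03, -0.0, 0.0]
contact_force: [-0.1, -0.9, 0.5]
opening: 0.5
```

>>> carry_out(
  motion=[0,0,0,0,0,0,0,0,0,0,0,0,0,0,0,0,0,0,0,0,0,0,0,0,0,0,0,0,0,0],
  hand=0.4,
  grip_force=55,
)

```text
clock: 5.35
tool_pos: [0.4907, 0.3685, 0.0978]
eef_rot: [1.0, -0.031, 0.0, 0.0]
contact_force: [-0.0, -1.4, 5.3]
opening: 0.13
```

```bash
python3 -c "
from h import *
s=monitor.get_state();print({k:np.round(s[k],4) for k in ('tool_pos','eef_rot','contact_force','moment','opening','clock')})"
```

```text
{'tool_pos': array([0.4907, 0.3685, 0.0978]), 'eef_rot': array([ 9.995e-01, -3.050e-02,  4.000e-04,  1.000e-04]), 'contact_force': array([-0.0391, -1.4252,  5.3209]), 'moment': array([-0.4138,  0.0154,  0.0955]), 'opening': np.float64(0.1302), 'clock': np.float64(5.35)}
```

>>> carry_out(
  motion=[0,0,-0.3,0,0,0,0,0,-0.5,0,0,0,0,0,-0.8,0,0,0,0,0,-0.8,0,0,0,0,0,-0.8,0,0,0,0,0,-0.5,0,0,0,0,0,-0.3,0,0,0,0,0,0,0,0,0],
)

```text
clock: 6.35
tool_pos: [0.4904, 0.3688, 0.1374]
eef_rot: [1.0, -0.031, 0.0, -0.0]
contact_force: [-0.8, -0.5, -2.7]
opening: 0.129
```

```bash
python3 look.py w4 display board tray; cat > tilt.py <<'E'
from h import *
import sys
# plane of display/board/rim ; plate top line ; in current tool-yaw frame
d=np.load(sys.argv[1]);W=d["W"];F=d["f"].astype(int); s=monitor.get_state(); tp=np.array(s["tool_pos"])
T=R.from_quat(s["eef_rot"]).as_matrix(); yt=T[:2,1]/np.linalg.norm(T[:2,1]); xt=np.array([-yt[1],yt[0]])
D=W[...,:2]-tp[:2]; a=D@yt; b=D@xt; z=W[...,2]
for n,lo,hi,bl,bh in(("board",.062,.16,.027,.049),("disp",.062,.18,-.03,.01)):
    k=(a>lo)&(a<hi)&(b>bl)&(b<bh)&(z<tp[2]-.04); 
    A=np.c_[a[k],b[k],np.ones(k.sum())]; c=np.linalg.lstsq(A,z[k],rcond=None)[0]
    for _ in range(4):
        r=z[k]-A@c; g=abs(r)<.002; 
        if g.sum()<50: break
        c=np.linalg.lstsq(A[g],z[k][g],rcond=None)[0]
    print(n,k.sum(),g.sum(),"slope fwd,side",np.round(c[:2],4),"z at a=.05",c@[.05,0,1],"z at .12",c@[.12,0,1])
E
python3 tilt.py w4.npz
```

```text
[0.4904 0.3688 0.1374] [ 9.995e-01 -3.060e-02  1.000e-04 -1.000e-04] 6.35 [[-0.0, -0.958, -0.286, 0.074], [1.0, -0.0, -0.0, -0.0], [0.0, -0.286, 0.958, -0.082], [0.0, 0.0, 0.0, 1.0]] 372.24774834750855
display 0.77 [410. 225. 559. 331.] [0.476  0.2582 0.0506] [0.44  0.221 0.043] [0.522 0.331 0.16 ]
board 0.6 [415. 156. 559. 212.] [0.5203 0.2648 0.0477] [0.506 0.229 0.044] [0.533 0.299 0.051]
tray 0.57 [254. 101. 560. 395.] [0.5234 0.3182 0.0831] [0.441 0.225 0.001] [0.561 0.377 0.093]
board 6620 5990 slope fwd,side [ 0.0153 -0.0259] z at a=.05 0.04811906661210836 z at .12 0.049191464566754085
disp 9996 9989 slope fwd,side [-0.0041 -0.0011] z at a=.05 0.050901920214251245 z at .12 0.050612815060930155
```

View pics/w4.png

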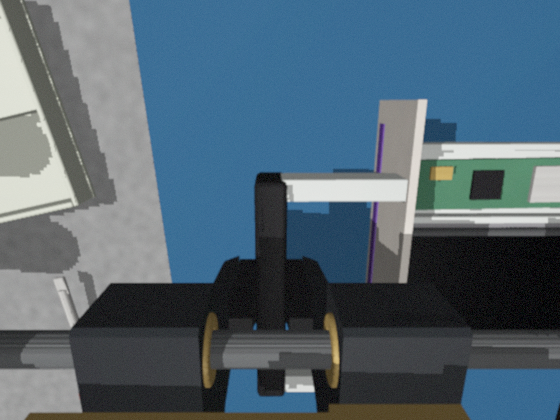

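```bash
python3 - <<'E'
import numpy as np
W=np.load("scene.npy").reshape(-1,3);k=(W[:,2]>.02)&(W[:,0]>.57)&(W[:,1]>-.08)&(W[:,1]<.4)&(W[:,0]<.95)
h=np.histogram2d(W[k][:,0],W[k][:,1],bins=[np.arange(.56,.9,.03),np.arange(-.08,.42,.04)])[0].astype(int);print(h)
E
```

```text
[[  0   0   0   0   0   0   0   0   0   0   0   0]
 [  0   0   0   0   0   0   0   0   0   0   0   0]
 [  0   0   0   0   0   0   0   0   0   0   0   0]
 [  0   0   0   0   0   0   0   0   0   0   0   0]
 [  0   0   0   0   0   0   0   0   0   0   0   0]
 [  0   0   0   0   0   0   6  23   0   0   0   0]
 [  0  45 249  46 105 128 150 191   0   0   0   0]
 [  0  64 300  69 132 172 159 206   2   0   0   0]
 [  0   9  12  57 151 163 157 156  11   0   0   0]
 [  0   0   0  20  33   8   0   0   0   0   0   0]
 [  0   0   0   0   0   0   0   0   0   0   0   0]]
```

>>> carry_out(
  motion=[0.3,0.7,0,0,0,0,0.6,1.3,0,0,0,0,0.8,1.8,0,0,0,0,0.9,2.0,0,0,0,0,0.9,2.0,0,0,0,0,0.9,2.0,0,0,0,0,0.9,2.0,0,0,0,0,0.9,2.0,0,0,0,0],
)

```text
clock: 7.55
tool_pos: [0.5445, 0.2244, 0.1372]
eef_rot: [1.0, -0.031, 0.0, 0.001]
contact_force: [0.2, 0.7, -2.7]
opening: 0.132
```

>>> carry_out(
  motion=[0.9,2.0,0,0,0,0,0.9,2.0,0,0,0,0,0.9,2.0,0.1,0,0,0,0.8,1.8,0.1,0,0,0.02,0.6,1.4,0.1,0,0,0.03,0.4,1.0,0.1,0,0,0.03,0.2,0.7,0.1,0,0,0.03,0,0,0,0,0,0.005],
)

```text
clock: 8.55
tool_pos: [0.5826, 0.1149, 0.1321]
eef_rot: [0.996, -0.088, -0.0, 0.0]
contact_force: [0.4, 0.7, -2.1]
opening: 0.129
```

```bash
python3 look.py w5 curing_box key_long key_start display board; python3 tilt.py w5.npz
```

```text
[0.5826 0.1149 0.1321] [ 9.961e-01 -8.840e-02 -2.000e-04  2.000e-04] 8.55 [[-0.0, -0.958, -0.286, 0.074], [1.0, -0.0, -0.0, -0.0], [0.0, -0.286, 0.958, -0.082], [0.0, 0.0, 0.0, 1.0]] 372.24774834750855
display 0.88 [408. 224. 559. 330.] [0.5561 0.0073 0.0454] [ 0.516 -0.026  0.039] [0.61  0.074 0.138]
display 0.2 [252. 100. 560. 396.] [0.6102 0.0629 0.0777] [ 0.46  -0.054 -0.001] [0.646 0.146 0.15 ]
board 0.57 [413. 155. 557. 212.] [0.6002 0.0079 0.0425] [ 0.582 -0.026  0.038] [0.617 0.057 0.083]
board 6643 5935 slope fwd,side [ 0.0165 -0.0325] z at a=.05 0.043076256226124 z at .12 0.04423019569590743
disp 9988 9980 slope fwd,side [-0.0037 -0.0016] z at a=.05 0.04568589474607324 z at .12 0.045429420124612
```

View pics/w5.png

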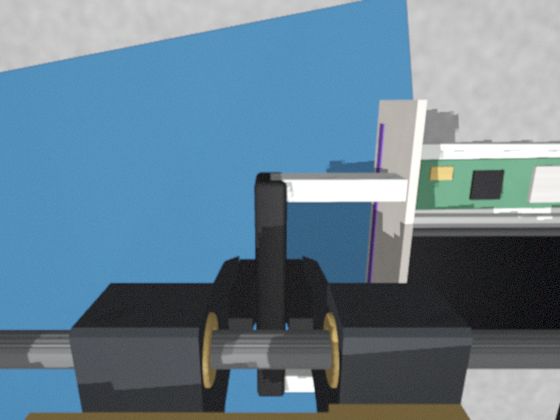

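```bash
cat > rel.py <<'E'
from h import *
a=-.176; y=np.array([np.cos(a),np.sin(a)]); x=np.array([y[1],-y[0]]); o=np.array([.5436,-.1136])
for n in("scene","side"):
    p=snapshot(n); W=cloud(p); F=p["frame"].astype(int); np.savez(n+"2",W=W,f=p["frame"])
    D=W[...,:2]-o; u=D@x; v=D@y; z=W[...,2]
    top=(z>.109)&(z<.119)&(u>-.05)&(u<.26)&(abs(v)<.14)
    print(n,"box top u",np.round(np.percentile(u[top],[.3,99.7]),4),"v",np.round(np.percentile(v[top],[.5,99.5]),4))
    for lab,sel,vv in(("front",u,v),("left",-v,u),("right",v,u)):
        E=[]
        for b in np.arange(-.09 if lab=="front" else .02,.09 if lab=="front" else .2,.01):
            k=top&(vv>b)&(vv<b+.01)
            if k.sum()>8: E.append((b+.005,np.percentile(sel[k],2)))
        E=np.array(E)
        if len(E)>4: f=np.polyfit(*E.T,1); print("  ",lab,np.round(f,4),len(E))
    for c,lo,hi in(("yellow",20,35),("blue",100,125),("green",40,85)):
        hsv=cv2.cvtColor(p["frame"],cv2.COLOR_RGB2HSV); k=(hsv[...,0]>=lo)&(hsv[...,0]<=hi)&(hsv[...,1]>110)&(z>.119)&(z<.13)&(u>.03)&(u<.1)&(abs(v)<.1)
        if k.sum(): print("  ",c,k.sum(),np.round([u[k].mean(),v[k].mean()],4))
    pl=(z>.06)&(z<.09)&(u>-.21)&(u<-.16)&(abs(v)<.12)&(F.min(2)>110)
    print("  plate u",np.round(np.percentile(u[pl],[2,50,98]),4),"v",np.round(np.percentile(v[pl],[1,99]),4),pl.sum())
    rim=(z>.035)&(z<.055)&(u>-.17)&(u<0.0)&(abs(v)<.1)
    print("  tray u max",np.round(np.percentile(u[rim],[99,99.7]),4),"v",np.round(np.percentile(v[rim],[.5,99.5]),4))
E
python3 rel.py; python3 - <<'E'
from h import *
d=np.load("w5.npz");W=d["W"];F=d["f"].astype(int)
tp=np.array([.5826,.1149]);th=-.177;xt=np.array([np.cos(th),np.sin(th)]);yt=np.array([xt[1],-xt[0]])
D=W[...,:2]-tp;a=D@yt;b=D@xt;z=W[...,2]
k=(z>.07)&(z<.09)&(a<.02)&(b>.02)&(F.max(2)<90);print("bar",np.percentile(a[k],[2,98]),"end b",np.percentile(b[k],[98,99.5]))
k=(z>.075)&(z<.09)&(a>.03)&(a<.07)&(F.min(2)>120);print("plate top a",np.percentile(a[k],[2,98]),"end b",np.percentile(b[k],[98,99.5]))
for lo,hi in((.02,.04),(.055,.075)):
    kk=k&(b>lo)&(b<hi);print(lo,np.median(a[kk]))
E
```

```text
scene box top u [-0.0038  0.2274] v [-0.0388  0.1127]
   front [-1.8044  0.0993] 13
   left [ 0.0091 -0.1116] 18
   right [-0.3527  0.0499] 18
   yellow 46 [0.0588 0.0635]
   blue 12 [0.059 0.031]
   green 1 [0.0989 0.0176]
  plate u [-0.2057 -0.184  -0.1799] v [-0.0747  0.0747] 184
  tray u max [-0.0005 -0.0002] v [-0.0982  0.0975]
side box top u [-0.0053  0.2255] v [-0.1098  0.107 ]
   front [ 0.0244 -0.0018] 18
   left [-0.0307 -0.0982] 18
   right [-0.0007 -0.1068] 18
   yellow 34 [0.057  0.0589]
   blue 32 [0.0566 0.0184]
   green 33 [ 0.0563 -0.0216]
  plate u [-0.2079 -0.1848 -0.1807] v [-0.0781 -0.001 ] 184
  tray u max [-0.0011 -0.0007] v [-0.0976  0.044 ]
bar [-0.00551743  0.00553206] end b [0.04573242 0.04586302]
plate top a [0.03107858 0.05275326] end b [0.07236648 0.0733542 ]
0.02 0.04991834351475445
0.055 0.05017137998830175
```

>>> carry_out(
  motion=[0.15,0.5,0.1,0,0,0,0,1.0,0,0,0,0,0,1.2,0,0,0,0,0,1.2,0,0,0,0,0,1.2,0,0,0,0,0,1.2,0,0,0,0,0,1.0,0,0,0,0,0,0.7,0,0,0,0],
)

```text
clock: 9.95
tool_pos: [0.5701, 0.0354, 0.1312]
eef_rot: [0.996, -0.088, -0.0, 0.0]
contact_force: [-0.9, 0.6, -2.6]
opening: 0.129
```

>>> carry_out(
  motion=[0,0.8,0,0,0,0,0,0.9,0,0,0,0,0,0.9,0,0,0,0,0,0.9,0,0,0,0],
)

```text
clock: 10.45
tool_pos: [0.5639, 0.0011, 0.1312]
eef_rot: [0.996, -0.088, 0.0, 0.0]
contact_force: [0.7, 0.9, -1.8]
opening: 0.131
```

>>> carry_out(
  motion=[0,0.8,0,0,0,0,0,0.9,0,0,0,0,0,0.9,0,0,0,0,0,0.9,0,0,0,0,0,0.8,0,0,0,0,0,0.5,0,0,0,0,0,0.3,0,0,0,0],
)

```text
clock: 11.32
tool_pos: [0.5551, -0.0488, 0.1312]
eef_rot: [0.996, -0.088, 0.0, -0.0]
contact_force: [-0.4, 0.8, -2.0]
opening: 0.134
```

```bash
python3 - <<'E'
from h import *
s=monitor.get_state();print({k:np.round(s[k],4) for k in ('tool_pos','eef_rot','contact_force','moment')})
p=snapshot("side");cv2.imwrite("pics/s6.png",cv2.resize(p["frame"][90:200,260:390,::-1],None,fx=5,fy=5,interpolation=cv2.INTER_CUBIC))
E
```

```text
{'tool_pos': array([ 0.5551, -0.0488,  0.1312]), 'eef_rot': array([ 0.9961, -0.0881,  0.    , -0.    ]), 'contact_force': array([-0.4013,  0.818 , -2.0343]), 'moment': array([ 0.3141, -0.0277, -0.0176])}
```

View pics/s6.png

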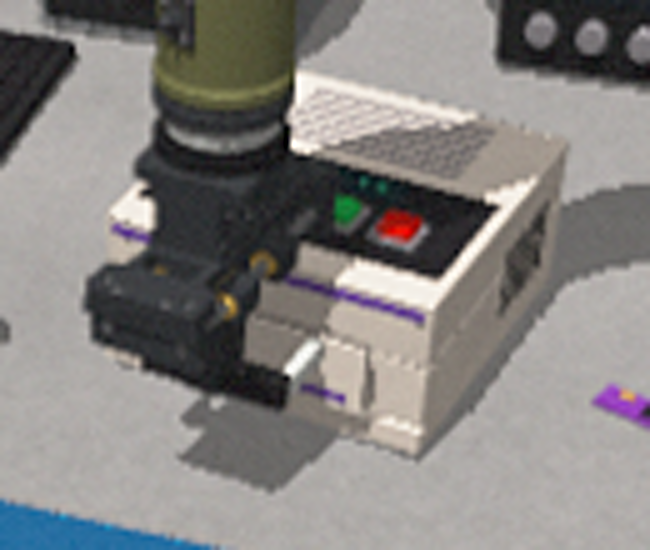

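s6 shows the tray in the slot with its plate about 1 cm short of the face. The gripper clears the keys. I'll lower it almost to the floor and push the rest gently.

>>> carry_out(
  motion=[0,0,0.15,0,0,0,0,0,0.15,0,0,0,0,0.3,0.1,0,0,0,0,0.3,0,0,0,0,0,0.2,0,0,0,0,0,0,0,0,0,0],
)

```text
clock: 12.12
tool_pos: [0.5537, -0.0568, 0.1273]
eef_rot: [0.996, -0.088, 0.0, 0.0]
contact_force: [-0.5, 0.5, -1.7]
opening: 0.129
```

>>> carry_out(
  motion=[0,0.15,0,0,0,0,0,0.15,0,0,0,0,0,0.1,0,0,0,0],
)

```text
clock: 12.5
tool_pos: [0.5531, -0.0603, 0.1272]
eef_rot: [0.996, -0.088, 0.0, -0.0]
contact_force: [0.8, 1.9, -2.0]
opening: 0.131
```

>>> carry_out(
  motion=[0,0.1,0,0,0,0,0,0.1,0,0,0,0,0,0.1,0,0,0,0],
)

```text
clock: 12.88
tool_pos: [0.553, -0.0607, 0.1274]
eef_rot: [0.996, -0.087, 0.001, -0.002]
contact_force: [0.5, 7.8, -1.1]
opening: 0.131
```

>>> carry_out(
  motion=[0,0,0.1,0,0,0,0,0,0.05,0,0,0],
)

```text
clock: 13.12
tool_pos: [0.5532, -0.0606, 0.1262]
eef_rot: [0.996, -0.087, 0.001, -0.002]
contact_force: [0.1, 6.5, 2.3]
opening: 0.13
```

>>> carry_out(
  motion=[0,-0.1,0,0,0,0,0,0,0,0,0,0],
)

```text
clock: 13.38
tool_pos: [0.5533, -0.0606, 0.1261]
eef_rot: [0.996, -0.087, 0.001, -0.001]
contact_force: [-0.1, 5.5, 0.2]
opening: 0.132
```

>>> carry_out(
  motion=[0,0,0,0,0,0,0,0,0,0,0,0,0,0,0,0,0,0,0,0,0,0,0,0],
  hand=3.8,
)

```text
clock: 13.88
tool_pos: [0.5525, -0.0628, 0.1257]
eef_rot: [0.996, -0.088, -0.0, 0.0]
contact_force: [1.0, -0.5, -0.1]
opening: 0.432
```

>>> carry_out(
  motion=[0,0,-0.7,0,0,0,0,0,-2,0,0,0,0,0,-3,0,0,0,0,0,-4,0,0,0,0,0,-3,0,0,0,-2,-4,0,0,0,0,-2,-4,0,0,0,0],
)

```text
clock: 14.75
tool_pos: [0.5273, 0.0239, 0.2537]
eef_rot: [0.996, -0.089, 0.001, -0.0]
contact_force: [1.2, 0.7, 0.1]
opening: 0.433
```

```bash
python3 look.py w7 tray tray_grip key_long key_start
```

```text
[0.5273 0.0239 0.2537] [ 9.96e-01 -8.89e-02  1.00e-03 -1.00e-04] 14.75 [[-0.0, -0.958, -0.286, 0.074], [1.0, -0.0, -0.0, -0.0], [0.0, -0.286, 0.958, -0.082], [0.0, 0.0, 0.0, 1.0]] 372.24774834750855
tray 0.81 [364.  36. 475. 253.] [ 0.5532 -0.1009  0.072 ] [ 0.463 -0.129 -0.003] [ 0.618 -0.046  0.08 ]
tray_grip 0.95 [364.  31. 475. 254.] [ 0.553  -0.1005  0.0722] [ 0.463 -0.129 -0.002] [ 0.618 -0.046  0.08 ]
```

View pics/w7.png

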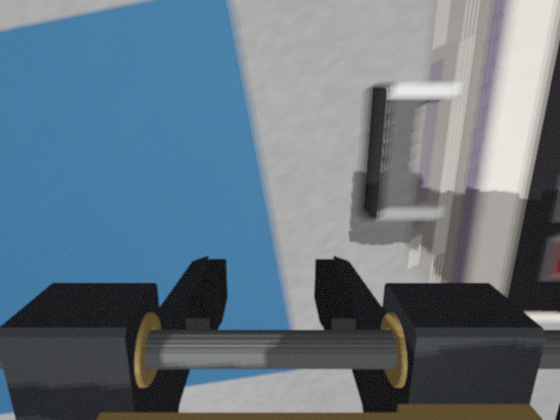

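w7 shows the grip bar (px ~376,150) free of the fingers and parallel to the box face, with the plate at the face. I'll check the gap numerically.

```bash
python3 - <<'E'
from h import *
d=np.load("w7.npz");W=d["W"];F=d["f"].astype(int)
a=-.177; y=np.array([np.cos(a),np.sin(a)]); x=np.array([y[1],-y[0]]); o=np.array([.5436,-.1136])
D=W[...,:2]-o;u=D@x;v=D@y;z=W[...,2];c=np.mgrid[0:420,0:560][1]
def ed(n,k,fn,sel=u):
    E=[(b+.0075,fn(sel[k&(v>b)&(v<b+.015)])) for b in np.arange(-.1,.1,.015) if (k&(v>b)&(v<b+.015)).sum()>15]
    E=np.array(E)
    if len(E)>2: f=np.polyfit(*E.T,1); print(n,len(E),"u0,slope",np.round(f[::-1],4),np.round(E[:,1],4))
ed("box top front",(z>.112)&(z<.119)&(u<.04)&(u>-.02),lambda t:np.percentile(t,2))
ed("box face",(z>.085)&(z<.107)&(abs(u)<.02),np.median)
ed("plate face",(z>.035)&(z<.072)&(u>-.015)&(u<.012),np.median)
k=(z>.07)&(z<.085)&(u<-.03)&(u>-.08)&(F.max(2)<100)&(c>350)
print("bar",np.percentile(u[k],[2,98]),np.percentile(v[k],[1,99]),np.median(z[k])); ed("bar",k,np.median)
E
```

```text
box top front 13 u0,slope [ 0.0011 -0.0431] [ 0.0184 -0.0001 -0.0001 -0.0003 -0.0002 -0.0001 -0.     -0.0003 -0.0001
 -0.0004 -0.0004 -0.0005 -0.0006]
box face 13 u0,slope [-0.0007 -0.0001] [-0.0005 -0.0008 -0.0007 -0.0007 -0.0007 -0.0007 -0.0007 -0.0007 -0.0007
 -0.0007 -0.0007 -0.0006 -0.0006]
plate face 14 u0,slope [-0.0036  0.0068] [-0.0005 -0.0039 -0.0045 -0.0047 -0.0045 -0.0045 -0.0044 -0.0044 -0.0044
 -0.0044 -0.0044 -0.0041 -0.0003 -0.0004]
bar [-0.06062989 -0.05136995] [-0.04577962  0.0413294 ] 0.0773868911818475
bar 7 u0,slope [-0.0579 -0.0182] [-0.0582 -0.0565 -0.0573 -0.0574 -0.058  -0.0578 -0.0596]
```

The plate's outer face stands 3.7 mm proud of the box face. With a 3 mm plate that leaves a gap of about 0.7 mm, so the tray is flush. Now the keys, with the fingers shut.

>>> carry_out(
  motion=[1.5,4.84,0,0,0,0,1.5,4.84,0,0,0,0,1.5,4.84,0,0,0,0,1.5,4.84,0,0,0,0,0,0,2.5,0,0,0,0,0,2.5,0,0,0,0,0,0,0,0,0],
  hand=0,
  grip_force=10,
)

```text
clock: 15.88
tool_pos: [0.5508, -0.1795, 0.2012]
eef_rot: [0.996, -0.089, -0.002, 0.0]
contact_force: [0.3, 0.2, 0.4]
opening: 0.006
```

>>> carry_out(
  motion=[0.15,-0.2,0.4,0,0,0,0,0,0.6,0,0,0,0,0,0.3,0,0,0,0,0,0.3,0,0,0,0,0,0.15,0,0,0,0,0,0,0,0,0],
)

```text
clock: 16.62
tool_pos: [0.5544, -0.1759, 0.1855]
eef_rot: [0.996, -0.088, 0.0, 0.0]
contact_force: [-0.5, 0.3, 4.0]
opening: 0.007
```

>>> carry_out(
  motion=[0,0,0.1,0,0,0,0,0,0.1,0,0,0,0,0,0.05,0,0,0],
)

```text
clock: 17.0
tool_pos: [0.5544, -0.176, 0.1843]
eef_rot: [0.996, -0.088, 0.0, 0.0]
contact_force: [-5.2, 2.0, 18.0]
opening: 0.005
```

>>> carry_out(
  motion=[0,0,-1.3,0,0,0,0,0,-1.3,0,0,0,-2.0,0.1,0,0,0,0,-2.1,0.1,0,0,0,0,0,0,0,0,0,0],
)

```text
clock: 17.62
tool_pos: [0.5122, -0.1708, 0.2089]
eef_rot: [0.996, -0.088, -0.001, 0.0]
contact_force: [0.1, 0.0, 0.1]
opening: 0.002
```

>>> carry_out(
  motion=[0.1,0,0.8,0,0,0,0,0,0.8,0,0,0,0,0,0.3,0,0,0,0,0,0.3,0,0,0,0,0,0.15,0,0,0,0,0,0.1,0,0,0,0,0,0,0,0,0],
)

```text
clock: 18.5
tool_pos: [0.5147, -0.1708, 0.1845]
eef_rot: [0.996, -0.088, 0.0, -0.0]
contact_force: [-0.5, 0.8, 3.4]
opening: 0.005
```

>>> carry_out(
  motion=[0,0,0.1,0,0,0,0,0,0.1,0,0,0,0,0,0,0,0,0],
)

```text
clock: 18.88
tool_pos: [0.5147, -0.1707, 0.1842]
eef_rot: [0.996, -0.088, 0.001, 0.0]
contact_force: [-4.1, 2.1, 20.0]
opening: 0.004
```

Bottomed out. I'll release it, back off and check.

>>> carry_out(
  motion=[0,0,-1.3,0,0,0,0,0,-2,0,0,0,0,0,-4,0,0,0,0,-4,-3,0,0,0,-2,-5,0,0,0,0,-2,-5,0,0,0,0,0,0,0,0,0,0,0,0,0,0,0,0],
)

```text
clock: 19.88
tool_pos: [0.4997, -0.0268, 0.2852]
eef_rot: [0.996, -0.088, 0.0, 0.001]
contact_force: [-0.2, -0.1, -0.3]
opening: 0.008
```

```bash
python3 - <<'E'
from h import *
s=monitor.get_state();print(np.round(s["contact_force"],2),s["tool_pos"])
p=snapshot("wrist");W=cloud(p,s);F=p["frame"]
a=-.177; y=np.array([np.cos(a),np.sin(a)]); x=np.array([y[1],-y[0]]); o=np.array([.5436,-.1136])
D=W[...,:2]-o;u=D@x;v=D@y;z=W[...,2]
for n,vv in(("y",.06),("b",.02),("g",-.02),("r",-.06)):
    k=(abs(v-vv)<.008)&(abs(u-.062)<.008)&(z<.14);print(n,k.sum(),np.median(z[k]) if k.any() else None)
for n,k in(("face",(z>.085)&(z<.107)&(abs(u)<.02)),("plate",(z>.035)&(z<.072)&(u>-.015)&(u<.012)&(abs(v)<.06))): print(n,k.sum(),np.median(u[k]))
q=snapshot("side");cv2.imwrite("pics/f.png",np.hstack([cv2.resize(F,(400,300)),cv2.resize(q["frame"][60:210,220:420],(400,300))])[...,::-1])
E
```

```text
[-0.18 -0.05 -0.35] [ 0.49973348 -0.02683854  0.2851798 ]
y 805 0.12473760068931711
b 695 0.12481000322113028
g 603 0.12480000853671153
r 515 0.12472507577106146
face 1897 -0.0006187486722474155
plate 1474 -0.004434451955189311
```

View pics/f.png

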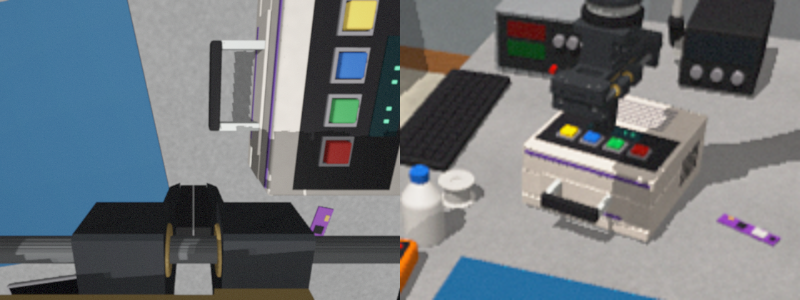

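The last picture shows all four keys up, the plate flush and the gripper clear, so I'm handing in.

```bash
python3 -c "
from plant import workorder
print(workorder.finish_job())"
```

```text
the job is handed in; nothing more can be done
None
```

The tray is in the curing box, and the blue and then the green key were pressed to the stop and let go. I handed the job in at about 20 s of the 50 s allowed; no verdict is reported.

- **Tray:** I carried it by the black grip, nearly level (nose slope about 0.004 rad), and slid it in until it met the box face at about 8 N. I then let go of it. The last check put the plate's outer face 3.8 mm proud of the box face. The plate is 3 mm thick, so the gap is about 0.8 mm.
- **Keys:** The blue key bottomed at about 18 N and the green at about 20 N. All four key tops now read 124.7–124.8 mm, so all are up.
- **Robot:** It stands clear of everything, with a contact force near zero.

**Not checked:**
- The display and board can't be seen inside the box. They were last seen lying in their bays just before insertion.
- The other bench items were only looked at in passing, not re-measured.

In an earlier check, a line fit to the box's front edge from the scene camera was poor because the arm blocked the view. I used the wrist and side camera readings instead, and they agreed to within a few millimetres.

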